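Set out the amber sample vials by cap colour

ROBOT

A 6-joint arm with a two-finger parallel gripper is mounted at the origin on the work surface. World frame = base frame: x ahead of the robot, y to its left, z up, the work surface at z = 0. Lengths are in m, angles in rad, forces in N, time in s.
With the tool pointing down it reaches from about 0.35 to 0.8 m from the base axis. Payload 7.3 kg.
Tool frame: the origin (TCP) lies midway between the tips of the shut fingers; the grasp point (between the pads) lies 19 mm behind it; z points along the fingers, y is the direction in which the jaws open and shut (so a half turn about z gives the same grasp; the last joint's range is limited). The gripper opens to 85 mm and grips with 20 to 120 N. Pads are 22 mm wide; open, the fingers measure 114 mm over their backs; the gripper's body (76 mm by 85 mm) begins 54 mm behind the grasp point. The pads swing forward as they close: fully open they stand 13 mm farther back than shut.
Start: joints at [-1.303, 0.342, 1.524, -0, 1.275, -0.146], TCP at [0.211, -0.481, 0.231] pointing down, gripper open.
Joint ranges: [-2.53, 2.53], [-0.77, 2.02], [0.04, 2.7], [-1, 4.14], [0.28, 2.66], [-3.11, 3.11]. Speed limits (rad/s): [2.57, 2.57, 3.14, 3.14, 3.14, 3.14].

INTERFACE

Orientations are given as [roll, pitch, yaw] about the fixed x, y, z axes, in that order (R = Rz(yaw) Ry(pitch) Rx(roll)).
In Python, from plant import robot gives the robot as it stands.
- The arm moves only by the shell command python3 -m inch 'ROWS'. ROWS is JSON, a list of rows, each a list of 7 numbers: the shift along the world's x, y, z scaled (see below), then the turn, a rotation vector about the world's x, y, z scaled (see below), then the gripper's target within -1 to 1 (fully open at 1, half-way at 0, shut at -1). In form: [[x, y, z, wx, wy, wz, gripper], ...]. A call has 1 to 12 rows; each row shifts and turns the pose as measured when the row begins; what a row does not reach is not made up. The controller multiplies each number of a shift by 2 cm and each number of a turn by 0.12 rad. A row lasts 1/12 s, in which the tool goes at most 41.7 mm and 7.16 degrees, less where a joint would pass 70% of its speed; a pose out of reach is approached as far as the arm can. A call with a number of a shift or a turn outside -1 to 1 is refused whole. A call with a gripper value outside its range is refused whole. The fingers move at their own pace and stop on an object; the grip force is fixed at half the most. Time passes only in rows, so rows that do not move let the fingers close. It gives the time, the measured TCP pose, the force and the opening at its end, in the units of the state.
- robot.state(): the state, without advancing time (a new reading comes with each control period).
- robot.snapshot(name): name is "side" or "top"; returns a dict with "img" (400x640x3 uint8, red, green, blue), "fovy" (degrees; the focal length in pixels is half the picture's height over the tangent of half this angle, whatever the lens; pixels are square), "cx", "cy" (the principal point, pixels), "R" (3x3) and "t" (3): a world point X has camera coordinates R X + t. Camera axes: x right, y down, z forward; pixel columns grow to the right and rows downward; lengths in m; the calibration is good to about 2 mm. A picture is of the moment at which its call begins. There is no depth.
- robot.hand_in(): hands the job in, once; it reports no verdict.
Trained networks look in a picture, given as the dict that the camera call returned (one of the last four; its "shot" number tells which), for a name from the list of things; names that differ only in an ending like _2 or _b are one class to them, and where a whole thing is asked for, a point or a joint stands for the part that bears it (a point fixed in the world has none). Each returns a list of dicts, best first, with "confidence" (0 to 1); they miss things now and then, are a little off and sometimes report something else, mostly with a low value. They report only what shows in the picture. A call takes as long as a camera call. They do not tell look-alikes from the thing itself.
- robot.search_frame(picture, target): "centre" ([row, column] in pixels, amid what is visible of it).
- robot.mark_of(picture, target): "centre" ([row, column] in pixels: a listed point, or the origin of a listed thing).
The state is a dict: "clock": time; "joints": joint angles; "joint_velocities": joint speeds; "tau": joint torques, N m; "eef_pos": TCP position; "ee_rot": TCP orientation; "force": force on the tool from outside, world axes, zero at the start; "moment": the same for the moment, N m; "finger_gap": finger opening in m.
Only numpy, scipy, OpenCV 4.12 (cv2) and the standard library are available. Lean on these libraries where they do the work, as an engineer would, in place of code of your own. Each camera call takes 0.05 s, during which the arm holds its last target.

TASK

Set the three amber vials out for the class: stand each one upright in the middle of the coaster that has its cap's colour. The yellow-capped one sits sunk in the vial warmer, so first press the warmer's black plunger fully down to lift it out of its well far enough to grip. Leave the two white vials standing where they are.

Things in the scene. Friction and masses are not known exactly. Their poses are not given: they have to be found in the camera images.
- amber_red: amber-brown vial, red cap: body 32 mm in diameter up to 39 mm, then a cap 22 mm in diameter; 58 mm tall, 30 to 65 g. Origin: centre of its underside; z up. Stands on the bench, in a random one of four spots shared with the blue-capped and the two white vials.
- amber_blue: amber-brown vial, blue cap: body 32 mm in diameter up to 39 mm, then a cap 22 mm in diameter; 58 mm tall, 30 to 65 g. Origin: centre of its underside; z up. Stands on the bench, in a random one of the same four spots.
- amber_yellow: amber-brown vial, yellow cap: body 32 mm in diameter up to 39 mm, then a cap 22 mm in diameter; 58 mm tall, 30 to 65 g. Origin: centre of its underside; z up. Starts in the warmer's well, underside 25 mm above the bench, cap 2 mm below the warmer's top. With the plunger down: underside at 57 mm, cap and 11 mm of the body out of the well, 28 mm still in it; lift it straight up.
- white_red: decoy, to be left alone: white vial with a red cap, same shape and size as the amber ones (32 mm in diameter, 58 mm tall). Loose, stands among the amber vials. Origin: centre of its underside; z up.
- white_blue: decoy, to be left alone: white vial with a blue cap, same shape and size as the amber ones (32 mm in diameter, 58 mm tall). Loose, stands among the amber vials. Origin: centre of its underside; z up.
- coaster_red: red round coaster, 70 mm in diameter, 5 mm thick, flat, fixed to the bench. Origin: centre of its underside, on the bench; z up.
- coaster_blue: blue round coaster, 70 mm in diameter, 5 mm thick, flat, fixed to the bench. Origin: centre of its underside, on the bench; z up.
- coaster_yellow: yellow round coaster, 70 mm in diameter, 5 mm thick, flat, fixed to the bench. Origin: centre of its underside, on the bench; z up.
- warmer: vial warmer, a fixed purple box 160 x 110 mm (its x, y), 85 mm high, with a cream perforated top. Origin: centre of its underside, on the bench; z up. The well, a round vertical hole 35 mm in diameter, is at x = +40 mm, y = 0 in its frame; the plunger at x = -40 mm, y = 0. It stands turned by up to 0.4 rad.
- plunger_top (a point): centre of the top face of the warmer's black plunger button, 36 mm in diameter, at the start 18 mm above the warmer's top face (103 mm above the bench). It travels 16 mm straight down (to 87 mm above the bench) against a friction of 3 to 6 N, raises the vial in the well by twice that, and stays where it is left: the vial stays up.
Mind the look-alikes: they are no part of the job. Several things look just like the coaster_blue: the one meant starts farthest to the robot's right.

How it is judged:
By the outcome, as a careful person would: the job done as asked, in the order asked, and still so for the second after the job is handed in, with the robot touching nothing.
It also fails if it takes over 90 s, if anything falls off the work surface, if the arm or the gripper's body presses on something with over 40 N, if the wrist force passes 120 N, or if a joint passes its speed limit or range.

## Working session

There is one attempt and no reset: what is moved stays moved. The work goes in short steps, Python scripts to look and compute and a shell command to move; the robot and the scene stay as the last step left them, time stands still between calls to the robot, and variables do not carry over. Pictures are saved under pics/ and viewed, and the job is handed in when it is done.

```bash
ls; mkdir -p pics
python3 - <<'E'
from plant import robot
import cv2
s=robot.state();print(s)
for n in("side","top"):
    p=robot.snapshot(n)
    cv2.imwrite(f"pics/{n}0.png",p["img"][:,:,::-1])
    print(n,p["fovy"],p["cx"],p["cy"],p["R"],p["t"],p["shot"])
    for k in["amber_red","amber_blue","amber_yellow","white_red","white_blue","coaster_red","coaster_blue","coaster_yellow","warmer","plunger_top"]:
        print(k,[(d["centre"],d["confidence"]) for d in robot.mark_of(p,k)][:4])
E
```

```text
pics
{'clock': 0.0, 'joints': array([-1.30301235e+00,  3.42733465e-01,  1.52503586e+00,  3.05005439e-05,
        1.27538576e+00, -1.45996671e-01]), 'joint_velocities': array([-0.00048132,  0.00047001,  0.00068692, -0.00228751, -0.0005956 ,
        0.00082218]), 'tau': array([-5.54523331e-05, -4.33683014e+01, -2.46007812e+01, -3.85206267e-04,
        7.89812155e-03, -2.99588305e-05]), 'eef_pos': array([ 0.21101116, -0.48028676,  0.2306138 ]), 'ee_rot': array([-3.14005108e+00, -2.56155706e-04,  4.13771545e-01]), 'force': array([-0.61329365,  0.19196267,  0.55235956]), 'moment': array([ 0.02134057, -0.00522559,  0.02216453]), 'finger_gap': 0.08534091801122777}
side 49.653712182108045 322.47039948336806 204.23467852533753 [[-0.96242031 -0.27153857  0.00373617]
 [-0.13386428  0.46239811 -0.87650918]
 [ 0.23627845 -0.84407037 -0.48137064]] [0.44182637 0.15376719 0.87368796] 1
amber_red [([226.6, 288.7], 0.71), ([231.1, 323.0], 0.57)]
amber_blue [([260.8, 320.3], 0.9)]
amber_yellow []
white_red [([246.3, 267.7], 0.71)]
white_blue [([232.9, 319.8], 0.54), ([343.2, 248.9], 0.5)]
coaster_red [
[... 362 characters left out ...]
3 -0.99967545  0.01789825]
 [-0.99217249 -0.02019899 -0.12323047]
 [ 0.123552   -0.01552414 -0.99221666]] [-0.0366832   0.4562029   1.24723194] 2
amber_red [([161.5, 335.1], 0.42), ([161.7, 448.3], 0.41)]
amber_blue [([207.1, 292.0], 0.66)]
amber_yellow [([167.5, 191.0], 0.56), ([206.9, 292.7], 0.43)]
white_red [([158.5, 294.0], 0.73)]
white_blue [([201.2, 331.7], 0.57)]
coaster_red [([167.8, 384.7], 0.79), ([184.7, 186.3], 0.72)]
coaster_blue [([238.0, 334.7], 0.88), ([266.1, 373.3], 0.87), ([217.6, 407.0], 0.62)]
coaster_yellow [([164.8, 447.2], 0.7)]
warmer [([160.3, 294.9], 0.66), ([165.7, 382.9], 0.63), ([183.6, 188.7], 0.56), ([217.5, 408.9], 0.25)]
plunger_top [([194.3, 171.5], 0.66)]
```

View pics/side0.png

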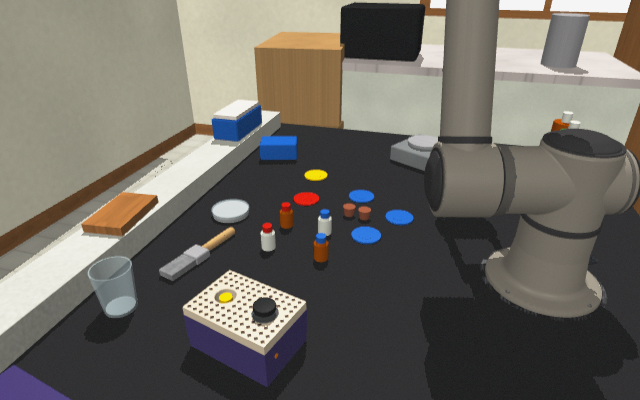

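View pics/top0.png

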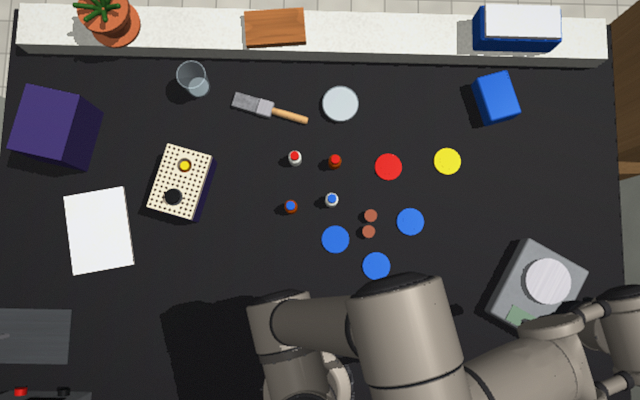

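Seen in the top view: amber vials are red-capped at (row 161, col 335) and blue-capped at (207, 291). White vials are red-capped at (158, 294) and blue-capped at (201, 332). The warmer's yellow cap is at (165, 184) and its plunger at (197, 173). The purple box at (125, 55) is clutter. There are three blue discs, at (238, 335), (266, 376) and (221, 410). The farthest right is (221, 410), though the arm could hide another.

Next I'll triangulate by colour blobs and networks, and make close crops.

```bash
cat > h.py <<'E'
import numpy as np,cv2
from plant import robot
def ray(p,row,col):
    f=200/np.tan(np.radians(p["fovy"]/2))
    R=np.array(p["R"]);t=np.array(p["t"])
    c=-R.T@t; d=R.T@np.array([(col-p["cx"])/f,(row-p["cy"])/f,1]); return c,d
def at(p,row,col,z):
    c,d=ray(p,row,col); return c+d*(z-c[2])/d[2]
def proj(p,X):
    f=200/np.tan(np.radians(p["fovy"]/2))
    v=np.array(p["R"])@np.array(X)+np.array(p["t"]); return np.array([p["cy"]+f*v[1]/v[2],p["cx"]+f*v[0]/v[2]])
def blobs(p,col,amin=8):
    h=cv2.cvtColor(p["img"],cv2.COLOR_RGB2HSV)
    rng={"red":[((0,170,110),(6,255,255)),((174,170,110),(180,255,255))],"blue":[((100,130,100),(118,255,255))],"yellow":[((24,150,120),(34,255,255))],"black":[((0,0,0),(180,255,18))],"amber":[((7,170,60),(17,255,255))]}[col]
    m=sum(cv2.inRange(h,np.array(a),np.array(b)) for a,b in rng)
    n,l,s,c=cv2.connectedComponentsWithStats(m)
    return [(round(c[i][1],1),round(c[i][0],1),int(s[i][4])) for i in range(1,n) if s[i][4]>=amin]
E
python3 - <<'E'
from h import *
for n in("side","top"):
    p=robot.snapshot(n)
    for c in("red","blue","yellow"):
        for b in blobs(p,c):
            print(n,c,b,*[np.round(at(p,b[0],b[1],z)[:2],4) for z in (0.005,.058,.083)])
    if n=="top":
        a=p["img"][140:280,140:430]; cv2.imwrite("pics/crop0.png",cv2.resize(a,None,fx=2.7,fy=2.7,interpolation=2)[:,:,::-1])
        b=p["img"][140:225,140:220]; cv2.imwrite("pics/crop1.png",cv2.resize(b,None,fx=7,fy=7,interpolation=2)[:,:,::-1])
    else:
        a=p["img"][170:275,220:420]; cv2.imwrite("pics/crop2.png",cv2.resize(a,None,fx=4,fy=4,interpolation=2)[:,:,::-1])
        b=p["img"][265:385,180:310]; cv2.imwrite("pics/crop3.png",cv2.resize(b,None,fx=4.6,fy=4.6,interpolation=2)[:,:,::-1])
E
```

```text
side red (np.float64(198.4), np.float64(305.8), 289) [ 0.5609 -0.1948] [ 0.5298 -0.1   ] [ 0.5152 -0.0553]
side red (np.float64(206.4), np.float64(285.5), 74) [ 0.5982 -0.1376] [ 0.5636 -0.0484] [ 0.5472 -0.0063]
side red (np.float64(227.3), np.float64(266.9), 83) [ 0.6056 -0.028 ] [0.5702 0.0507] [0.5536 0.0878]
side blue (np.float64(127.3), np.float64(227.9), 578) [ 1.031 -0.672] [ 0.9546 -0.5311] [ 0.9185 -0.4647]
side blue (np.float64(147.6), np.float64(278.2), 875) [ 0.7663 -0.5249] [ 0.7154 -0.3982] [ 0.6914 -0.3385]
side blue (np.float64(195.7), np.float64(360.9), 286) [ 0.4208 -0.2517] [ 0.4033 -0.1515] [ 0.395  -0.1042]
side blue (np.float64(212.9), np.float64(324.3), 76) [ 0.4918 -0.133 ] [ 0.4674 -0.0442] [ 0.4559 -0.0023]
side blue (np.float64(216.8), np.float64(398.9), 363) [ 0.3068 -0.1661] [ 0.3003 -0.0741] [ 0.2972 -0.0307]
side blue (np.float64(234.6), np.float64(365.7), 434) [ 0.3715 -0.0619] [0.3587 0.02  ] [0.3527 0.0587]
side blue (np.float64(237.5), np.float64(320.4), 92) [ 0.4699 -0.0207] [0.4476 0.0573] [0.4371 0.0941]
side yellow (np.float64(174.9), np.float6
[... 841 characters left out ...]
64(331.5), 57) [ 0.4726 -0.052 ] [ 0.4654 -0.0502] [ 0.4621 -0.0494]
top blue (np.float64(205.4), np.float64(289.9), 58) [0.452  0.0534] [0.4457 0.0508] [0.4427 0.0496]
top blue (np.float64(221.2), np.float64(410.0), 619) [ 0.4177 -0.2524] [ 0.4129 -0.2424] [ 0.4106 -0.2377]
top blue (np.float64(238.9), np.float64(334.9), 636) [ 0.3692 -0.0622] [ 0.3663 -0.06  ] [ 0.3649 -0.059 ]
top blue (np.float64(265.4), np.float64(375.8), 632) [ 0.3047 -0.166 ] [ 0.3045 -0.1595] [ 0.3043 -0.1564]
top yellow (np.float64(160.8), np.float64(446.9), 586) [ 0.5761 -0.3485] [ 0.5647 -0.3345] [ 0.5593 -0.3279]
top yellow (np.float64(165.1), np.float64(184.4), 69) [0.5502 0.3253] [0.5399 0.3116] [0.535  0.3051]
```

View pics/crop0.png

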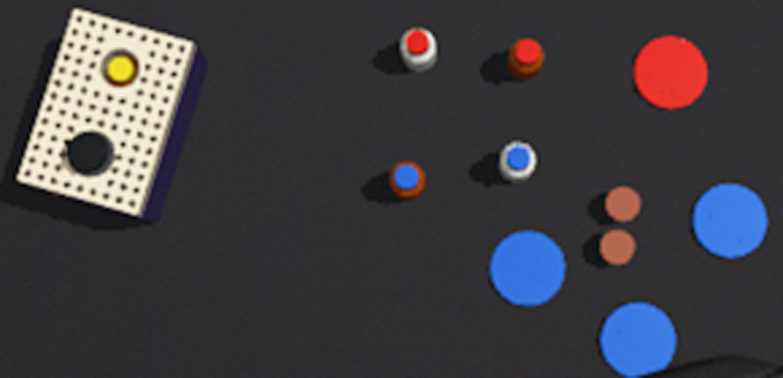

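View pics/crop1.png

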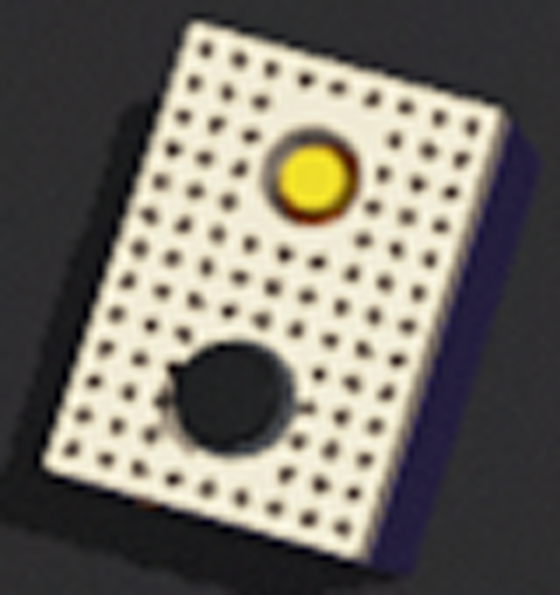

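View pics/crop2.png

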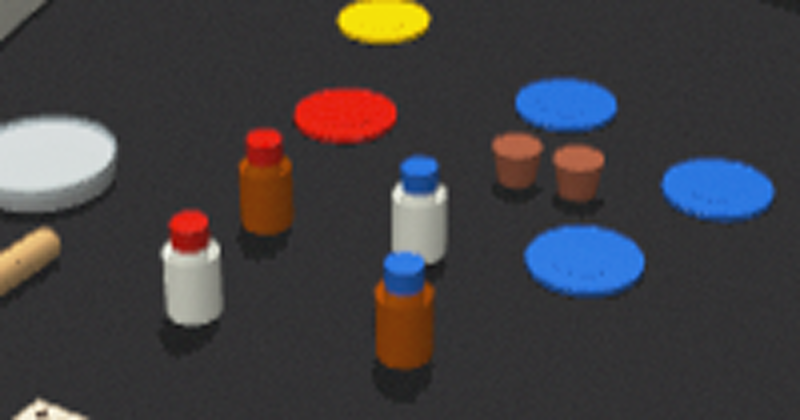

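View pics/crop3.png

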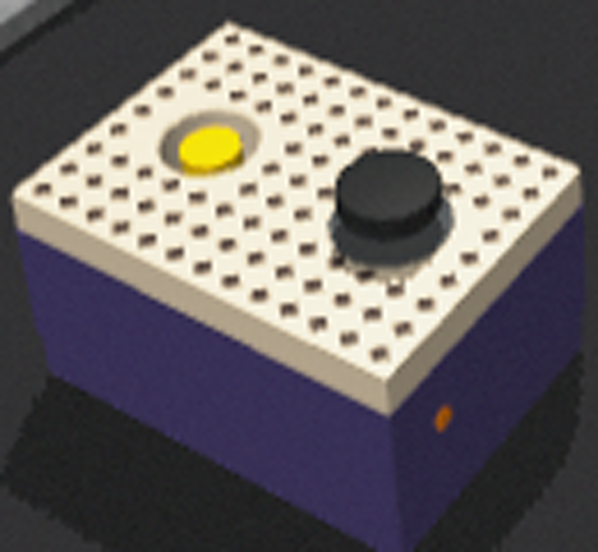

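Run:
```python
from h import *
T=robot.snapshot("top");S=robot.snapshot("side")
for nm,p,(r,c) in(("top",T,(140+398/7,140+236/7)),("top-net",T,(194.3,171.5)),("side",S,(265+190/4.6,180+388/4.6)),("side-net",S,(305.2,266.3))):
    print(nm,at(p,r,c,.103))
well=np.array([.536,.306])
# corners of top face (z=.085) in the top picture crop1
cr=[(20,190),(108,503),(560,370),(465,45)]
P=[at(T,140+r/7,140+c/7,.085)[:2] for r,c in cr];print(np.round(P,4),"centre",np.mean(P,0))
C=np.mean(P,0); d=(P[0]+P[1]-P[2]-P[3])/2; d=d/np.linalg.norm(d);print("yaw",np.arctan2(d[1],d[0]),"well",C+.04*d,"plunger",C-.04*d)
cs=[(25,230),(190,15),(385,390),(175,580)]
P=[at(S,265+r/4.6,180+c/4.6,.085)[:2] for r,c in cs];C=np.mean(P,0)
for q in P:print(q)
print("sideC",C,"well rim side",at(S,265+143/4.6,180+210/4.6,.085),"rim top",at(T,140+176/7,140+311/7,.085))
```

```text
top [0.45498323 0.32095982 0.103     ]
top-net [0.46091803 0.32644548 0.103     ]
side [0.45795324 0.32936974 0.103     ]
side-net [0.45604301 0.32628791 0.103     ]
[[0.5881 0.3487]
 [0.5597 0.2401]
 [0.4031 0.2779]
 [0.4331 0.389 ]] centre [0.49599801 0.3139395 ]
yaw -0.24561402223857468 well [0.53479754 0.30421342] plunger [0.45719848 0.32366558]
[0.55998277 0.24251227]
[0.589158   0.34622314]
[0.4329409  0.39109899]
[0.40582823 0.28584178]
sideC [0.49697747 0.31641905] well rim side [0.53623594 0.30600963 0.085     ] rim top [0.53449259 0.30451252 0.085     ]
```

```bash
python3 -m inch '[[1,1,0,0,0,0,-1],[1,1,0,0,0,0,-1],[1,1,0,0,0,0,-1],[1,1,0,0,0,0,-1],[1,1,0,0,0,0,-1],[1,1,0,0,0,0,-1],[1,1,0,0,0,0,-1],[1,1,0,0,0,0,-1],[1,1,0,0,0,0,-1],[1,1,0,0,0,0,-1],[1,1,0,0,0,0,-1],[1,1,0,0,0,0,-1]]'; python3 -m inch '[[0,1,0,0,0,0,-1],[0,1,0,0,0,0,-1],[0,1,0,0,0,0,-1],[0,1,0,0,0,0,-1],[0,1,0,0,0,0,-1],[0,1,0,0,0,0,-1],[0,1,0,0,0,0,-1],[0,1,0,0,0,0,-1],[0,1,0,0,0,0,-1],[0,1,0,0,0,0,-1],[0,1,0,0,0,0,-1],[0,1,0,0,0,0,-1]]'; python3 -m inch '[[0,1,0,0,0,0,-1],[0,1,0,0,0,0,-1],[0,1,0,0,0,0,-1],[0,1,0,0,0,0,-1],[0,1,0,0,0,0,-1],[0,1,0,0,0,0,-1],[0,1,0,0,0,0,-1],[0,1,0,0,0,0,-1],[0,1,0,0,0,0,-1],[0,1,0,0,0,0,-1],[0,1,0,0,0,0,-1],[0,1,0,0,0,0,-1]]'
```

```text
clock: 2.3
eef_pos: [0.4563, -0.2333, 0.2317]
ee_rot: [3.138, 0.001, 0.403]
force: [-0.2, -0.9, -0.0]
finger_gap: -0.0003
clock: 3.3
eef_pos: [0.4596, 0.0196, 0.2317]
ee_rot: [3.136, -0.002, 0.406]
force: [0.5, -0.3, -0.3]
finger_gap: -0.0003
clock: 4.3
eef_pos: [0.4583, 0.2724, 0.2328]
ee_rot: [3.136, -0.005, 0.407]
force: [0.2, 0.1, -0.6]
finger_gap: 0.0001
```

```bash
python3 -m inch '[[0,0.9,-0.5,0,0,0,-1],[0,0.9,-1,0,0,0,-1],[0,0.7,-1,0,0,0,-1],[0,0,-1,0,0,0,-1],[0,0,-1,0,0,0,-1],[0,0,-0.5,0,0,0,-1],[0,0,0,0,0,0,-1]]'
python3 - <<'E'
from h import *
T=robot.snapshot("top");S=robot.snapshot("side")
cv2.imwrite("pics/t1.png",T["img"][:,:,::-1]);cv2.imwrite("pics/s1.png",S["img"][:,:,::-1])
b=S["img"][215:385,160:330]; cv2.imwrite("pics/s1c.png",cv2.resize(b,None,fx=3.5,fy=3.5,interpolation=2)[:,:,::-1])
print([ (b,np.round(at(T,b[0],b[1],.005),3)) for b in blobs(T,"blue",100)])
print(robot.state()["eef_pos"])
E
```

```text
clock: 4.88
eef_pos: [0.4579, 0.3307, 0.1298]
ee_rot: [3.137, -0.011, 0.413]
force: [-0.2, 0.2, 0.2]
finger_gap: 0.0004
[((np.float64(32.1), np.float64(504.6), 306), array([ 0.93 , -0.508,  0.005])), ((np.float64(95.0), np.float64(498.4), 1520), array([ 0.755, -0.487,  0.005])), ((np.float64(221.2), np.float64(410.0), 620), array([ 0.418, -0.252,  0.005])), ((np.float64(238.8), np.float64(334.9), 637), array([ 0.369, -0.062,  0.005])), ((np.float64(265.6), np.float64(375.9), 642), array([ 0.304, -0.166,  0.005]))]
[0.45886649 0.33096015 0.13193514]
```

View pics/t1.png

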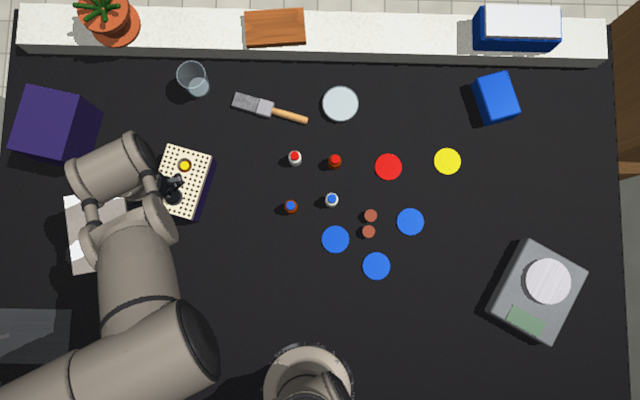

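View pics/s1c.png

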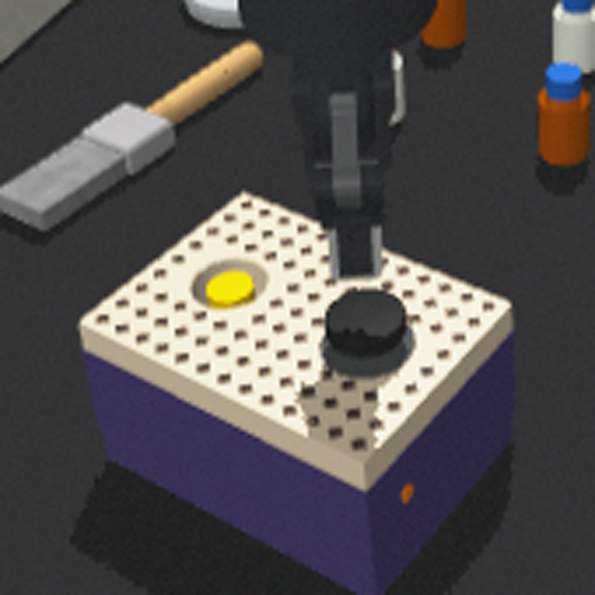

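With the arm out of the way there are only three blue discs, so (221, 410) is the rightmost and the one meant. The fingers hang just above the plunger. Pressing now.

```bash
python3 -m inch '[[0,-0.25,-0.6,0,0,0,-1],[0,0,-0.6,0,0,0,-1],[0,0,-0.3,0,0,0,-1],[0,0,-0.2,0,0,0,-1]]';python3 -m inch '[[0,0,-0.25,0,0,0,-1],[0,0,-0.25,0,0,0,-1],[0,0,-0.2,0,0,0,-1]]'
```

```text
clock: 5.32
eef_pos: [0.4625, 0.3272, 0.1029]
ee_rot: [3.138, -0.025, 0.412]
force: [-1.2, 0.5, 3.8]
finger_gap: -0.0003
clock: 5.57
eef_pos: [0.4626, 0.3273, 0.0909]
ee_rot: [3.138, -0.027, 0.411]
force: [-2.5, -1.4, 4.3]
finger_gap: 0.0001
```

```bash
python3 -m inch '[[0,0,-0.15,0,0,0,-1],[0,0,-0.15,0,0,0,-1]]';python3 -m inch '[[0,0,-0.15,0,0,0,-1],[0,0,-0.15,0,0,0,-1]]'
```

```text
clock: 5.73
eef_pos: [0.4629, 0.3274, 0.0867]
ee_rot: [3.138, -0.028, 0.412]
force: [-13.1, -7.6, 42.3]
finger_gap: 0.0
clock: 5.9
eef_pos: [0.4628, 0.3274, 0.0868]
ee_rot: [3.137, -0.03, 0.413]
force: [-10.9, -6.4, 28.1]
finger_gap: 0.0
```

At the end stop: TCP 86.8 mm, with the force jumping up. Retreat, straighten the pitch and check the raised vial.

```bash
python3 -m inch '[[0,0,0.5,0,0,0,-1],[0,0,1,0,0,0,-1],[0,0,1,0,0.1,0,-1],[0,0,1,0,0.1,0,-1],[-0.5,0,1,0,0,0,1],[-1,0,1,0,0,0,1],[-1,0,0,0,0,0,1],[-1,0,0,0,0,0,1]]'
python3 - <<'E'
from h import *
T=robot.snapshot("top");S=robot.snapshot("side")
cv2.imwrite("pics/t2.png",cv2.resize(T["img"][130:230,60:220],None,fx=4.5,fy=4.5,interpolation=2)[:,:,::-1])
b=S["img"][215:385,160:330]; cv2.imwrite("pics/s2c.png",cv2.resize(b,None,fx=3.5,fy=3.5,interpolation=2)[:,:,::-1])
for n,p in(("T",T),("S",S)):
    print(n,[ (b,np.round(at(p,b[0],b[1],.112 if n=="T" else .109),4)) for b in blobs(p,"yellow",20)])
E
```

```text
clock: 6.57
eef_pos: [0.3972, 0.3286, 0.2017]
ee_rot: [-3.135, -0.02, 0.409]
force: [-0.4, 0.3, -0.5]
finger_gap: 0.0484
T [((np.float64(160.8), np.float64(446.9), 586), array([ 0.5531, -0.3202,  0.112 ])), ((np.float64(162.8), np.float64(181.1), 65), array([0.5347, 0.3056, 0.112 ]))]
S [((np.float64(284.2), np.float64(223.4), 163), array([0.5376, 0.3058, 0.109 ]))]
```

View pics/t2.png

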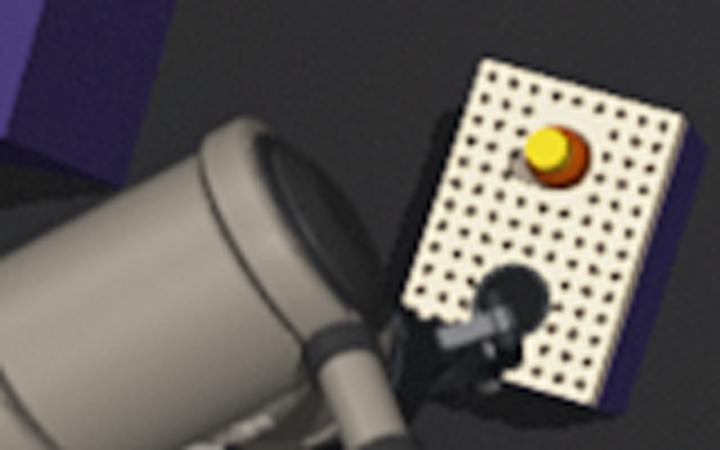

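View pics/s2c.png

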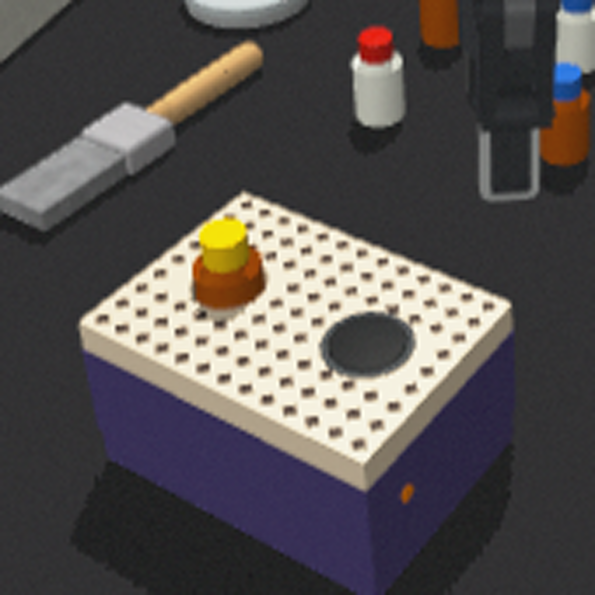

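```bash
python3 -m inch '[[1,-0.4,0,-0.12,0.13,0,1],[1,-0.4,0,0,0,0,1],[1,-0.3,0,0,0,0,1],[1,0,0,0,0,0,1],[1,0,-0.5,0,0,0,1],[1,0,-0.5,0,0,0,1],[0.5,0,-0.5,0,0,0,1],[0,0,0,0,0,0,1]]'; python3 -c "
from h import *
s=robot.state();print(s['eef_pos'],s['ee_rot'],s['finger_gap'])"
```

```text
clock: 7.33
eef_pos: [0.5373, 0.3063, 0.169]
ee_rot: [3.14, -0.008, 0.414]
force: [-1.4, 0.2, -0.2]
finger_gap: 0.085
[0.53734734 0.30628457 0.16896249] [ 3.14022214 -0.00758154  0.41403967] 0.0850395856721796
```

```bash
python3 -m inch '[[-0.07,0,-1,0,0,0,1],[-0.05,0,-1,0,0,0,1],[-0.05,0,-0.8,0,0.05,0,1],[0,0,-0.4,0,0,0,1],[0,0,0,0,0,0,1]]'
```

```text
clock: 7.75
eef_pos: [0.5363, 0.3061, 0.1022]
ee_rot: [-3.141, -0.005, 0.413]
force: [0.6, -0.5, -1.0]
finger_gap: 0.0853
```

```bash
python3 -m inch '[[0,0,-0.25,0,0,0,0],[0,0,0,0,0,0,-0.5],[0,0,0,0,0,0,-1],[0,0,0,0,0,0,-1],[0,0,0,0,0,0,-1],[0,0,0,0,0,0,-1],[0,0,0,0,0,0,-1],[0,0,0,0,0,0,-1]]'
```

```text
clock: 8.42
eef_pos: [0.5384, 0.3075, 0.1019]
ee_rot: [-3.141, -0.014, 0.414]
force: [0.3, 0.1, -0.1]
finger_gap: 0.0192
```

Run:
```python
from h import *
S=robot.snapshot("side")
b=S["img"][215:385,160:330]; cv2.imwrite("pics/s3c.png",cv2.resize(b,None,fx=3.5,fy=3.5,interpolation=2)[:,:,::-1])
```

```text
(no output)
```

View pics/s3c.png

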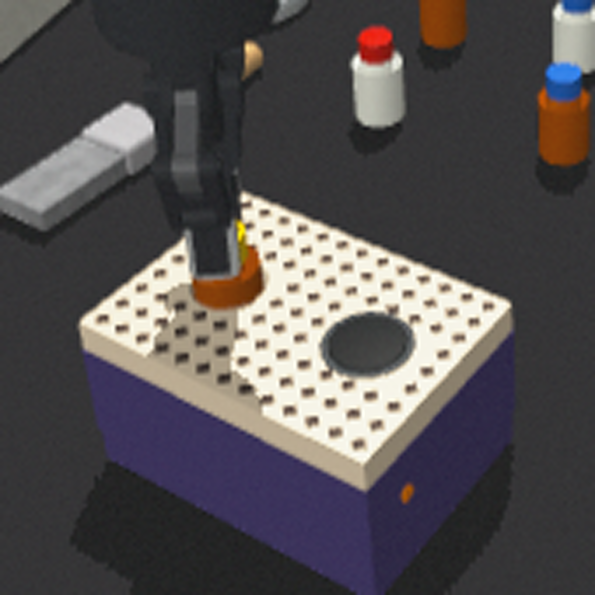

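Run:
```python
from h import *
S=robot.snapshot("side")
s=robot.state();e=s["eef_pos"];print(e,s["ee_rot"],s["finger_gap"])
y=s["ee_rot"][2];j=np.array([np.sin(y),-np.cos(y),0]);w=np.array([np.cos(y),np.sin(y),0])
im=cv2.resize(S["img"][230:330,170:290],None,fx=6,fy=6,interpolation=2)[:,:,::-1].copy()
def d(X,c):
    r,q=proj(S,X);cv2.circle(im,(int((q-170+.5)*6),int((r-230+.5)*6)),3,c,-1)
d(e,(0,255,0))
for k in(-1,1):
  for a in(-.011,.011): d(e+k*.011*j+a*w,(255,0,255) if k>0 else (255,255,0))
for t in np.arange(0,6.28,.3): d(np.array([.536+.011*np.cos(t),.3057+.011*np.sin(t),.115]),(0,0,255))
cv2.imwrite("pics/s4.png",im)
```

```text
[0.53832925 0.30747764 0.10176418] [-3.14115771 -0.01343862  0.41345174] 0.019320092988550853
```

View pics/s4.png

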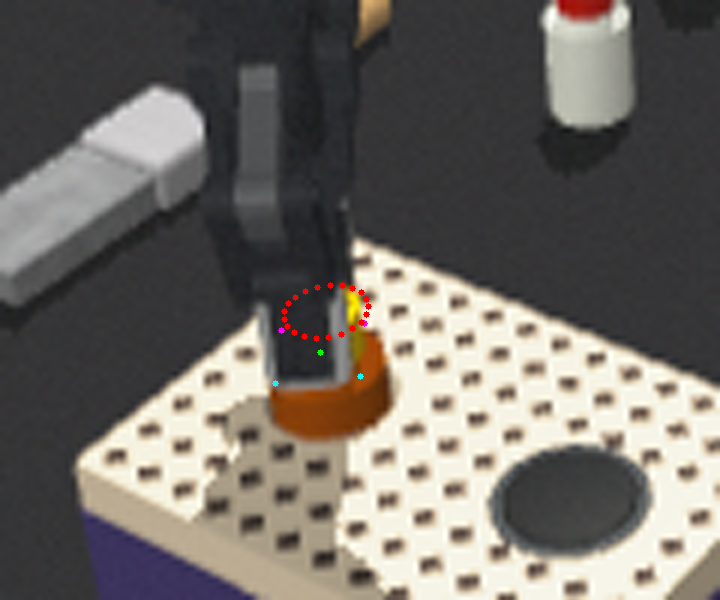

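Gap stopped at 19 mm, so the cap is held (a little off-centre). Lift straight up and check.

```bash
python3 -m inch '[[0,0,0.3,0,0,0,-1],[0,0,0.5,0,0,0,-1],[0,0,0.5,0,0,0,-1],[0,0,0.8,0,0,0,-1],[0,0,1,0,0,0,-1],[0,0,1,0,0,0,-1],[0,0,1,0,0,0,-1],[0,0,0,0,0,0,-1]]'
python3 - <<'E'
from h import *
S=robot.snapshot("side");T=robot.snapshot("top")
a=cv2.resize(S["img"][190:320,160:290],None,fx=3,fy=3,interpolation=2);b=cv2.resize(T["img"][110:240,120:250],None,fx=3,fy=3,interpolation=2)
cv2.imwrite("pics/s5.png",np.hstack([a,b])[:,:,::-1])
E
```

```text
clock: 9.18
eef_pos: [0.5376, 0.3072, 0.2137]
ee_rot: [-3.141, -0.014, 0.413]
force: [0.9, -0.3, 0.2]
finger_gap: 0.0191
```

View pics/s5.png

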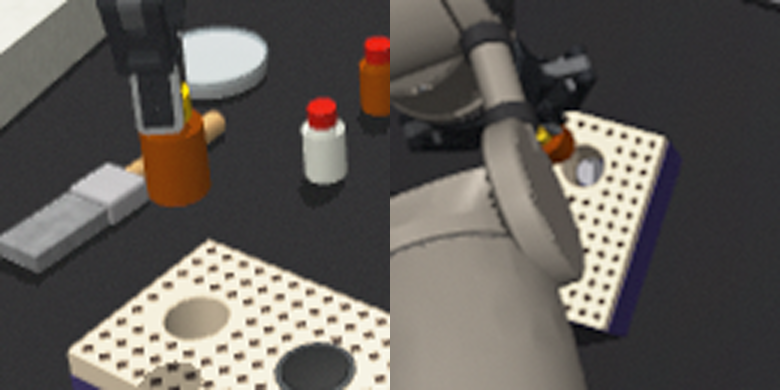

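Lifted clear of the well. Carry it to the yellow coaster at (0.578, -0.3475).

```bash
python3 -m inch '[[0,-0.5,0,-0.05,0.1,0,-1],[0,-1,0,0,0,0,-1],[0,-1,0,0,0,0,-1],[0.1,-1,0,0,0,0,-1],[0.1,-1,0,0,0,0,-1],[0.1,-1,0,0,0,0,-1],[0.1,-1,0,0,0,0,-1],[0.1,-1,0,0,0,0,-1],[0.1,-1,0,0,0,0,-1],[0.1,-1,0,0,0,0,-1],[0.1,-1,0,0,0,0,-1],[0.1,-1,0,0,0,0,-1]]';python3 -m inch '[[0.1,-1,0,0,0,0,-1],[0.1,-1,0,0,0,0,-1],[0.1,-1,0,0,0,0,-1],[0.1,-1,0,0,0,0,-1],[0.1,-1,0,0,0,0,-1],[0.1,-1,0,0,0,0,-1],[0.1,-1,0,0,0,0,-1],[0.1,-1,0,0,0,0,-1],[0.1,-1,0,0,0,0,-1],[0.1,-1,0,0,0,0,-1],[0.1,-1,0,0,0,0,-1],[0,-1,0,0,0,0,-1]]'
```

```text
clock: 10.28
eef_pos: [0.5438, 0.0617, 0.1942]
ee_rot: [-3.134, 0.042, 0.419]
force: [-0.1, -1.0, -0.0]
finger_gap: 0.0194
clock: 11.28
eef_pos: [0.5526, -0.1964, 0.1778]
ee_rot: [-3.11, 0.076, 0.417]
force: [-0.7, 0.4, -0.4]
finger_gap: 0.0193
```

```bash
python3 -m inch '[[0.2,-1,0,0,-0.15,0,-1],[0.2,-1,0,0,-0.15,0,-1],[0.2,-1,0,0,-0.15,0,-1],[0.2,-1,0,0,-0.15,0,-1],[0.2,-1,0,0,-0.1,0,-1],[0.2,-1,0,0,0,0,-1],[0.1,-0.8,0,0,0,0,-1],[0,-0.2,0,0,0,0,-1],[0,0,0,0,0,0,-1]]'; python3 -c "
from h import *
s=robot.state();print(s['eef_pos'],s['ee_rot'],s['finger_gap'])"
```

```text
clock: 12.03
eef_pos: [0.5672, -0.3492, 0.1631]
ee_rot: [-3.12, 0.015, 0.409]
force: [-0.8, 1.7, -0.5]
finger_gap: 0.0193
[ 0.56718816 -0.34921914  0.16307893] [-3.12039752  0.01491448  0.40850363] 0.01930171190879775
```

```bash
python3 -m inch '[[0.3,0.1,-0.5,-0.1,-0.15,0,-1],[0.3,0.1,-0.5,0,0,0,-1],[0,0,-0.5,0,0,0,-1],[0,0,0,0,0,0,-1]]'
python3 - <<'E'
from h import *
S=robot.snapshot("side");T=robot.snapshot("top")
s=robot.state();e=s["eef_pos"];print(e,s["ee_rot"],s["finger_gap"])
a=cv2.resize(S["img"][90:220,250:380],None,fx=3,fy=3,interpolation=2);b=cv2.resize(T["img"][100:230,390:520],None,fx=3,fy=3,interpolation=2)
cv2.imwrite("pics/s6.png",np.hstack([a,b])[:,:,::-1])
for n,p in(("S",S),("T",T)):print(n,blobs(p,"amber",10),proj(p,e-[0.0025,.002,.030]))
E
```

```text
clock: 12.37
eef_pos: [0.5774, -0.3425, 0.1289]
ee_rot: [-3.132, 0.006, 0.408]
force: [0.6, 0.0, -1.2]
finger_gap: 0.0193
[ 0.578245   -0.34326419  0.13105531] [-3.13532301  0.00464656  0.40827904] 0.019603828632943545
S [(np.float64(124.8), np.float64(558.6), 121), (np.float64(144.3), np.float64(315.8), 146), (np.float64(218.9), np.float64(286.0), 223), (np.float64(251.7), np.float64(320.5), 255)] [145.03046858 316.2050961 ]
T [(np.float64(30.6), np.float64(120.2), 13), (np.float64(32.3), np.float64(92.9), 11), (np.float64(38.2), np.float64(132.0), 22), (np.float64(206.4), np.float64(285.8), 21)] [152.68394003 456.00001351]
```

View pics/s6.png

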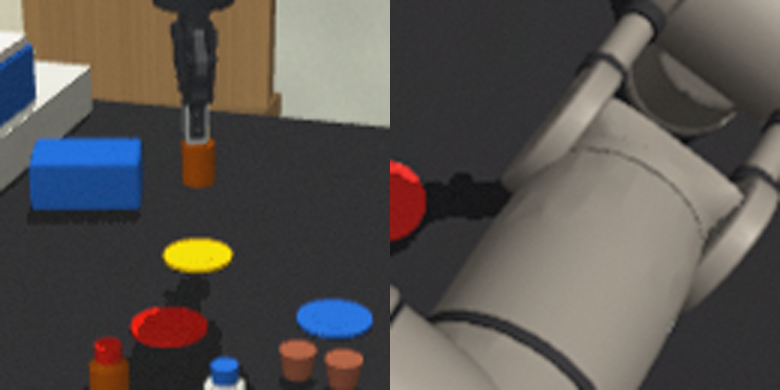

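```bash
python3 -m inch '[[0.1,-0.1,-0.7,-0.05,-0.03,0,-1],[0,0,-0.8,0,0,0,-1],[0,0,-0.8,0,0,0,-1],[0,0,-0.6,0,0,0,-1],[0,0,-0.3,0,0,0,-1],[0,0,0,0,0,0,-1]]'
```

```text
clock: 12.97
eef_pos: [0.5826, -0.3454, 0.0697]
ee_rot: [3.134, 0.0, 0.411]
force: [-0.2, -0.1, 0.4]
finger_gap: 0.0192
```

```bash
python3 -m inch '[[-0.15,0,-0.4,0.05,0,0,-1],[0,0,-0.3,0,0,0,-1],[0,0,-0.15,0,0,0,-1],[0,0,0,0,0,0,-1]]'
python3 - <<'E'
from h import *
S=robot.snapshot("side")
s=robot.state();e=s["eef_pos"];print(e,s["ee_rot"],s["force"])
a=cv2.resize(S["img"][120:220,250:380],None,fx=5,fy=5,interpolation=2)
cv2.imwrite("pics/s7.png",a[:,:,::-1])
E
```

```text
clock: 13.3
eef_pos: [0.5801, -0.3461, 0.0534]
ee_rot: [3.137, -0.004, 0.411]
force: [-0.2, 1.2, 0.1]
finger_gap: 0.0192
[ 0.58028718 -0.34617777  0.05372449] [ 3.13670067 -0.00408127  0.41097584] [ 0.011086    0.25927777 -0.7765687 ]
```

View pics/s7.png

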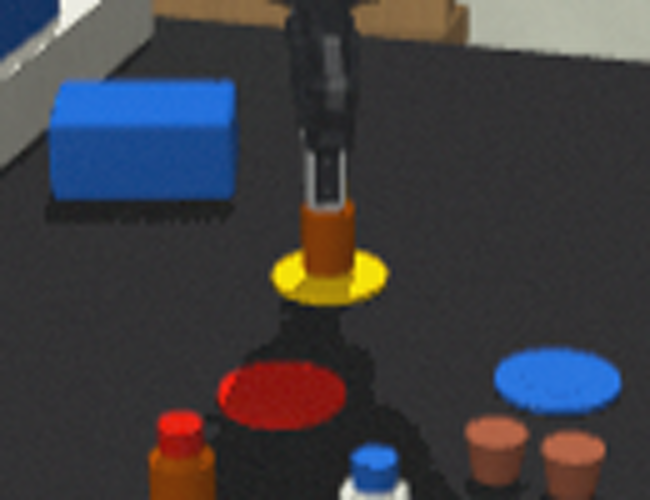

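```bash
python3 -m inch '[[0,0,-0.1,0,0,0,-1],[0,0,-0.1,0,0,0,-1],[0,0,0,0,0,0,-1]]'
```

```text
clock: 13.6
eef_pos: [0.5809, -0.3467, 0.0506]
ee_rot: [3.135, -0.005, 0.411]
force: [-0.7, 0.9, -1.0]
finger_gap: 0.0194
```

```bash
python3 -m inch '[[0,0,-0.1,0,0,0,-1],[0,0,0,0,0,0,-1]]'; python3 -m inch '[[0,0,-0.08,0,0,0,-1],[0,0,0,0,0,0,-1]]'
```

```text
clock: 13.77
eef_pos: [0.5815, -0.3472, 0.0497]
ee_rot: [3.133, -0.006, 0.411]
force: [0.4, -0.6, -0.5]
finger_gap: 0.0189
clock: 13.93
eef_pos: [0.5821, -0.3476, 0.0497]
ee_rot: [3.131, -0.007, 0.411]
force: [0.5, -0.2, -0.8]
finger_gap: 0.0191
```

```bash
python3 -m inch '[[-0.1,0.05,-0.2,0.05,0,0,-1]]'; python3 -m inch '[[-0.05,0.05,-0.15,0.02,0,0,-1]]'
```

```text
clock: 14.02
eef_pos: [0.5823, -0.348, 0.049]
ee_rot: [3.13, -0.013, 0.411]
force: [-0.8, 1.3, 32.4]
finger_gap: 0.0193
clock: 14.1
eef_pos: [0.5826, -0.3479, 0.0492]
ee_rot: [3.128, -0.017, 0.411]
force: [-4.6, 3.5, 16.1]
finger_gap: 0.0192
```

Contact felt (16–32 N on the tool), so it's down on the coaster. Release, go up and look.

```bash
python3 -m inch '[[0,0,0.08,0,0,0,-1],[0,0,0,0,0,0,1],[0,0,0,0,0,0,1],[0,0,0,0,0,0,1],[0,0,0,0,0,0,1],[0,0,0,0,0,0,1]]';python3 -m inch '[[0,0,0.5,0,0,0,1],[0,0,1,0,0,0,1],[0,0,1,0,0,0,1],[0,0,1,0,0,0,1],[0,0,1,0,0,0,1],[0,1,1,0,0,0,1],[0,1,0,0,0,0,1],[0,1,0,0,0,0,1],[0,1,0,0,0,0,1],[0,1,0,0,0,0,1],[0,1,0,0,0,0,1],[0,1,0,0,0,0,1]]'
python3 - <<'E'
from h import *
S=robot.snapshot("side");T=robot.snapshot("top")
s=robot.state();e=s["eef_pos"];print(e,s["ee_rot"],s["force"])
a=cv2.resize(S["img"][120:220,250:380],None,fx=3,fy=3,interpolation=2);b=cv2.resize(T["img"][110:210,390:520],None,fx=3,fy=3,interpolation=2)
cv2.imwrite("pics/s8.png",np.hstack([a,b])[:,:,::-1])
print([(q,np.round(at(T,q[0],q[1],.062),4)) for q in blobs(T,"yellow",10)])
print([(q,np.round(at(S,q[0],q[1],.056),4)) for q in blobs(S,"yellow",10)])
E
```

```text
clock: 14.6
eef_pos: [0.5825, -0.3479, 0.0506]
ee_rot: [3.128, -0.017, 0.411]
force: [-0.2, 0.0, 0.9]
finger_gap: 0.0783
clock: 15.6
eef_pos: [0.5805, -0.2065, 0.1709]
ee_rot: [3.126, -0.019, 0.405]
force: [0.4, 0.4, 0.3]
finger_gap: 0.0856
[ 0.5806458  -0.20451328  0.1711195 ] [ 3.12722441 -0.01882099  0.40778372] [0.32203996 0.88575551 0.23812637]
[((np.float64(162.9), np.float64(454.4), 186), array([ 0.559, -0.352,  0.062]))]
[((np.float64(157.5), np.float64(314.2), 40), array([ 0.5858, -0.3577,  0.056 ])), ((np.float64(175.9), np.float64(315.9), 142), array([ 0.5442, -0.2352,  0.056 ]))]
```

View pics/s8.png

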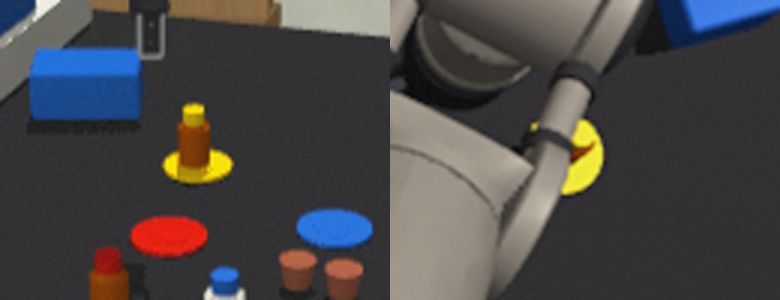

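```bash
python3 -m inch '[[-0.2,1,0,0.05,0.1,0,1],[-0.2,1,0,0,0.1,0,1],[-0.2,1,0,0,0,0,1],[-0.2,1,0,0,0,0,1],[0,1,0,0,0,0,1],[0,1,0,0,0,0,1],[0,0.8,0,0,0,0,1],[0,0,0,0,0,0,1]]';python3 - <<'E'
from h import *
T=robot.snapshot("top")
s=robot.state();e=s["eef_pos"];print(e,s["ee_rot"])
cv2.imwrite("pics/t9.png",cv2.resize(T["img"][110:210,380:510],None,fx=5,fy=5,interpolation=2)[:,:,::-1])
print([(q,np.round(at(T,q[0],q[1],.062),4),np.round(at(T,q[0],q[1],.005),4)) for q in blobs(T,"yellow",10)])
E
```

```text
clock: 16.37
eef_pos: [0.5648, -0.0691, 0.1749]
ee_rot: [3.137, -0.0, 0.404]
force: [0.0, -0.4, -0.6]
finger_gap: 0.0851
[ 0.56495007 -0.07046837  0.17492337] [ 3.13645345e+00 -1.11346542e-04  4.03792803e-01]
[((np.float64(161.4), np.float64(448.1), 397), array([ 0.5624, -0.3364,  0.062 ]), array([ 0.5746, -0.3516,  0.005 ]))]
```

View pics/t9.png

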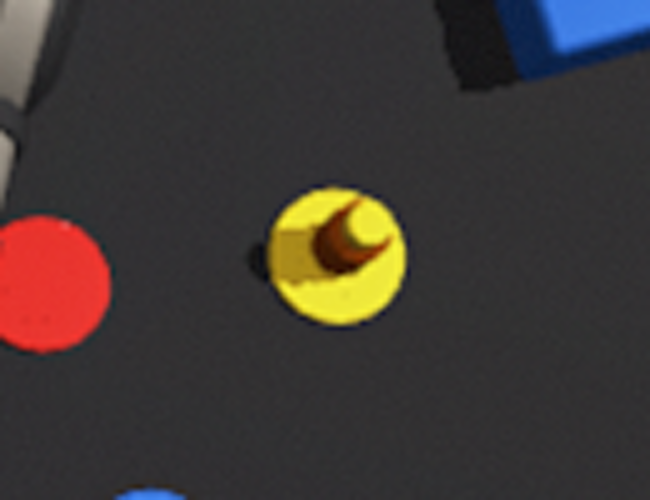

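```bash
python3 -c "
from h import *
T=robot.snapshot('top')
print(at(T,110+222/5-.5,380+367/5-.5,.063),at(T,110+256/5-.5,380+338/5-.5,.005))"
```

```text
[ 0.58132704 -0.34827829  0.063     ] [ 0.57636829 -0.34901469  0.005     ]
```

```bash
python3 -m inch '[[0,0.6,0,0,0,0,1],[0,0,-1,0,0,0,1],[0,0,-1,0,0,0,1],[0,0,-1,0,0,0,1],[0,0,-1,0,0,0,1],[0,0,0,0,0,0,1]]'
```

```text
clock: 16.97
eef_pos: [0.5671, -0.0633, 0.0945]
ee_rot: [3.131, -0.005, 0.396]
force: [-1.1, 0.7, -0.5]
finger_gap: 0.0853
```

```bash
python3 -m inch '[[-0.1,0.3,0,0.05,0.05,0,1],[0,0,-1,0,0,0,1],[-0.05,0,-1,0,0,0,1],[-0.05,0,-1,0,0,0,1],[0,0,-0.5,0,0,0,1],[0,0,0,0,0,0,1]]'
python3 - <<'E'
from h import *
S=robot.snapshot("side")
s=robot.state();e=s["eef_pos"];print(e,s["ee_rot"],s["force"])
cv2.imwrite("pics/s10.png",cv2.resize(S["img"][150:270,230:350],None,fx=4.5,fy=4.5,interpolation=2)[:,:,::-1])
E
```

```text
clock: 17.47
eef_pos: [0.5671, -0.0582, 0.0288]
ee_rot: [3.135, -0.009, 0.392]
force: [-0.9, -0.2, 0.5]
finger_gap: 0.0855
[ 0.56756874 -0.05825447  0.029746  ] [ 3.13470496 -0.01018187  0.39206082] [-0.71067902 -0.24322147  0.57604887]
```

View pics/s10.png

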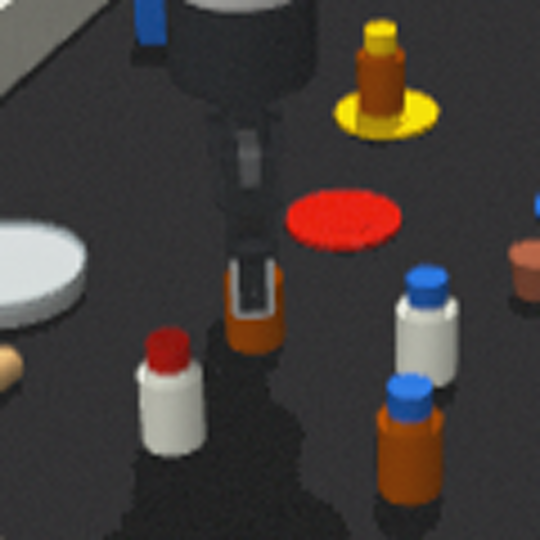

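```bash
python3 -m inch '[[-0.1,0.03,-0.7,0,0.05,0,1],[0,0,0,0,0,0,0],[0,0,0,0,0,0,-0.5],[0,0,0,0,0,0,-1],[0,0,0,0,0,0,-1],[0,0,0,0,0,0,-1],[0,0,0,0,0,0,-1],[0,0,0,0,0,0,-1]]'
```

```text
clock: 18.18
eef_pos: [0.5691, -0.0582, 0.0204]
ee_rot: [3.132, -0.012, 0.392]
force: [0.3, -0.0, -0.3]
finger_gap: 0.0296
```

```bash
python3 -m inch '[[0,0,0.5,0.03,0.1,0,-1],[0,0,1,0,0,0,-1],[0,0,1,0,0,0,-1],[0,0,0.5,0,0,0,-1],[0,-1,0,0,0,0,-1],[0,-1,0,0,0,0,-1],[0,-1,0,0,0,0,-1],[0,-1,0,0,0,0,-1],[-0.2,-1,0,0,0,0,-1],[-0.2,-1,0,0,0,0,-1],[0,-0.5,0,0,0,0,-1],[0,0,0,0,0,0,-1]]'
python3 - <<'E'
from h import *
S=robot.snapshot("side")
s=robot.state();e=s["eef_pos"];print(e,s["ee_rot"],s["force"])
cv2.imwrite("pics/s11.png",cv2.resize(S["img"][120:250,240:370],None,fx=4.5,fy=4.5,interpolation=2)[:,:,::-1])
E
```

```text
clock: 19.18
eef_pos: [0.5594, -0.1922, 0.0822]
ee_rot: [3.141, -0.001, 0.395]
force: [-0.1, 0.1, 0.2]
finger_gap: 0.0299
[ 0.55928139 -0.19121417  0.08214095] [ 3.14127586e+00 -2.45789494e-04  3.95447317e-01] [-0.07449168  0.200253   -1.30943284]
```

View pics/s11.png

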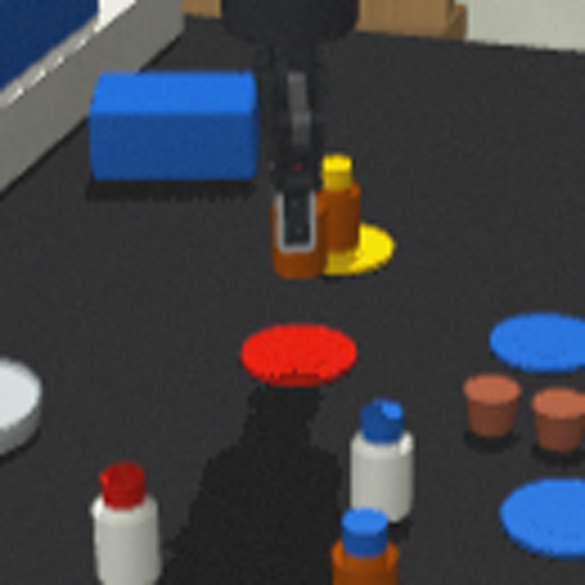

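```bash
python3 -m inch '[[0,-0.25,-0.7,0,0,0,-1],[0,0,-0.8,0,0,0,-1],[0,0,-0.5,0,0,0,-1],[0,0,0,0,0,0,-1]]'
```

```text
clock: 19.57
eef_pos: [0.5604, -0.1926, 0.0414]
ee_rot: [3.141, -0.002, 0.397]
force: [-0.6, 0.7, -0.0]
finger_gap: 0.0296
```

```bash
python3 -m inch '[[0,-0.2,-0.35,0,0,0,-1],[0,0,-0.25,0,0,0,-1],[0,0,0,0,0,0,-1]]'; python3 -m inch '[[0,-0.1,-0.2,0,0,0,-1]]'
python3 - <<'E'
from h import *
S=robot.snapshot("side")
s=robot.state();e=s["eef_pos"];print(e,s["ee_rot"],s["force"])
cv2.imwrite("pics/s12.png",cv2.resize(S["img"][140:230,250:360],None,fx=5,fy=5,interpolation=2)[:,:,::-1])
E
```

```text
clock: 19.82
eef_pos: [0.561, -0.1947, 0.0287]
ee_rot: [-3.141, -0.002, 0.4]
force: [0.8, 0.9, -0.7]
finger_gap: 0.03
clock: 19.9
eef_pos: [0.5617, -0.1965, 0.0253]
ee_rot: [3.141, -0.003, 0.4]
force: [1.0, 0.2, -1.0]
finger_gap: 0.0297
[ 0.56141065 -0.19681182  0.02466251] [ 3.14139099e+00 -2.71568704e-03  3.99927911e-01] [0.2330038  1.1272397  1.10779833]
```

View pics/s12.png

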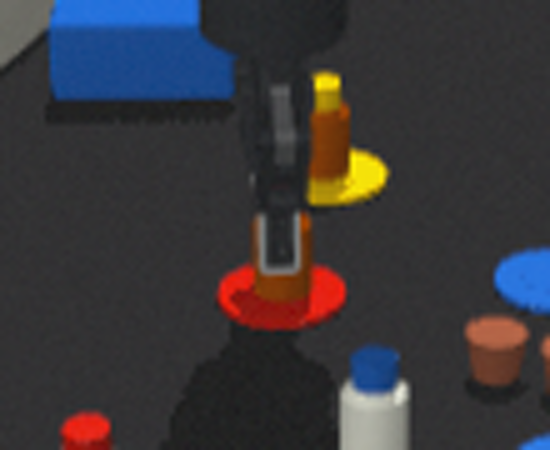

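```bash
python3 -m inch '[[0,0,-0.12,0,0,0,-1]]'
```

```text
clock: 20.03
eef_pos: [0.5617, -0.1969, 0.0244]
ee_rot: [3.141, -0.003, 0.4]
force: [-11.4, 5.1, 38.3]
finger_gap: 0.0297
```

```bash
python3 -m inch '[[0,0,0.05,0,0,0,-1],[0,0,0,0,0,0,1],[0,0,0,0,0,0,1],[0,0,0,0,0,0,1],[0,0,0,0,0,0,1],[0,0,0,0,0,0,1]]';python3 -m inch '[[0,0,0.5,0,0,0,1],[0,0,1,0,0,0,1],[0,0,1,0,0,0,1],[0,0,1,0,0,0,1],[0,0,1,0,0,0,1],[0,0,1,0,0,0,1],[0,0,0.5,0,0,0,1],[0,0.5,0,0,0,0,1],[0,1,0,0,0,0,1],[0,1,0,0,0,0,1],[-0.5,1,0,0,0,0,1],[-0.5,1,0,0,0,0,1]]';python3 -m inch '[[-0.5,1,0,0,0,0,1],[-0.5,1,0,0,0,0,1],[-0.5,1,0,0,0,0,1],[-0.5,1,0,0,0,0,1],[-0.7,1,0,0,0,0,1],[-0.7,1,0,0,0,0,1],[-0.7,1,0,0,0,0,1],[0,0,0,0,0,0,1]]'
python3 - <<'E'
from h import *
S=robot.snapshot("side");T=robot.snapshot("top")
s=robot.state();e=s["eef_pos"];print(e,s["ee_rot"],s["force"])
a=cv2.resize(S["img"][130:270,220:380],None,fx=2.4,fy=2.4,interpolation=2);b=cv2.resize(T["img"][110:250,320:480],None,fx=2.4,fy=2.4,interpolation=2)
cv2.imwrite("pics/s13.png",np.hstack([a,b])[:,:,::-1])
c=T["img"][130:200,360:480];cv2.imwrite("pics/t13.png",cv2.resize(c,None,fx=6,fy=6,interpolation=2)[:,:,::-1])
E
```

```text
clock: 20.53
eef_pos: [0.5626, -0.1977, 0.0275]
ee_rot: [3.138, -0.006, 0.399]
force: [0.4, -0.5, -0.0]
finger_gap: 0.0847
clock: 21.53
eef_pos: [0.5408, -0.1056, 0.1556]
ee_rot: [3.138, -0.006, 0.393]
force: [0.1, 0.5, -0.0]
finger_gap: 0.0856
clock: 22.2
eef_pos: [0.4471, 0.0492, 0.1519]
ee_rot: [-3.137, 0.001, 0.396]
force: [-1.1, 0.6, -0.2]
finger_gap: 0.0853
[0.44990322 0.04695956 0.15229521] [-3.13991438e+00 -8.54662787e-04  3.95981727e-01] [-0.00544309 -0.54796104 -0.54329548]
```

View pics/s13.png

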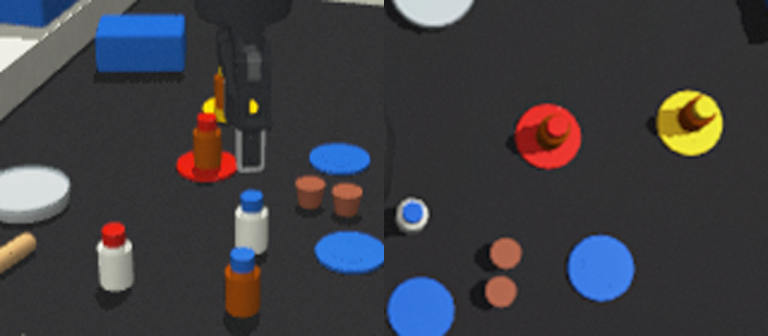

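View pics/t13.png

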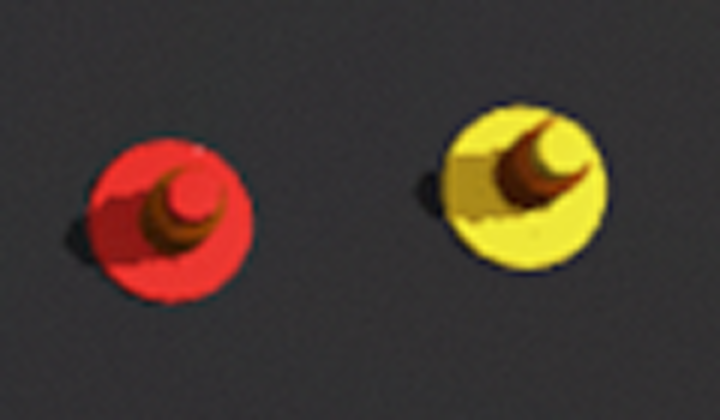

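```bash
python3 -c "
from h import *
T=robot.snapshot('top')
f=lambda r,c,z:np.round(at(T,130+r/6-.5,360+c/6-.5,z),4)
print('red',f(193,192,.063),f(220,171,.005),'yel',f(150,564,.063),f(188,525,.005))
print(robot.state()['eef_pos'])"
```

```text
red [ 0.5585 -0.1963  0.063 ] [ 0.5587 -0.1961  0.005 ] yel [ 0.5798 -0.3497  0.063 ] [ 0.576  -0.3488  0.005 ]
[0.45073232 0.04621084 0.15241525]
```

```bash
python3 -m inch '[[-0.1,0.25,-0.5,0,0,0,1],[0,0,-1,0,0,0,1],[0,0,-1,0,0,0,1],[0,0,-0.5,0,0,0,1],[0,0,0,0,0,0,1]]'
```

```text
clock: 22.77
eef_pos: [0.4536, 0.0477, 0.0911]
ee_rot: [3.139, -0.008, 0.39]
force: [-0.0, 0.2, 0.5]
finger_gap: 0.0857
```

```bash
python3 -m inch '[[-0.4,0.15,0,0,0.05,0,1],[0,0,-1,0,0,0,1],[-0.05,0,-1,0,0,0,1],[-0.05,0,-0.7,0,0,0,1],[0,0,0,0,0,0,1]]'
python3 - <<'E'
from h import *
S=robot.snapshot("side")
s=robot.state();e=s["eef_pos"];print(e,s["ee_rot"],s["force"])
cv2.imwrite("pics/s14.png",cv2.resize(S["img"][170:290,260:380],None,fx=4.5,fy=4.5,interpolation=2)[:,:,::-1])
E
```

```text
clock: 23.18
eef_pos: [0.4459, 0.0487, 0.0381]
ee_rot: [3.139, -0.006, 0.386]
force: [0.0, 0.3, 1.0]
finger_gap: 0.0854
[0.44658952 0.04867345 0.03914952] [ 3.13810463 -0.0076589   0.38562046] [-1.12740658  0.4308086  -0.44215923]
```

View pics/s14.png

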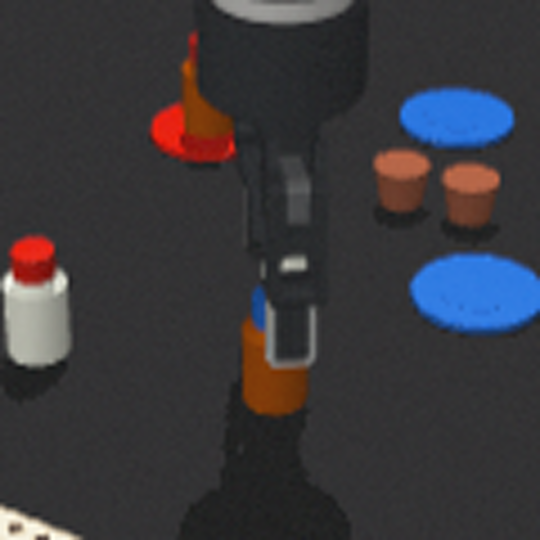

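```bash
python3 -m inch '[[0,0,-0.6,0,0.05,0,1],[0,0,-0.45,0,0,0,1],[0,0,0,0,0,0,0],[0,0,0,0,0,0,-0.5],[0,0,0,0,0,0,-1],[0,0,0,0,0,0,-1],[0,0,0,0,0,0,-1],[0,0,0,0,0,0,-1],[0,0,0,0,0,0,-1]]'
```

```text
clock: 23.98
eef_pos: [0.4511, 0.0481, 0.0243]
ee_rot: [3.136, -0.012, 0.385]
force: [0.1, 0.1, 0.0]
finger_gap: 0.0296
```

```bash
python3 -m inch '[[0,0,0.5,0.03,0.1,0,-1],[0,0,1,0,0,0,-1],[0,0,1,0,0,0,-1],[0,0,1,0,0,0,-1],[0,0,1,0,0,0,-1],[0,0,1,0,0,0,-1],[0,0,0.5,0,0,0,-1],[0,-0.5,0,0,0,0,-1],[0,-1,0,0,0,0,-1],[0,-1,0,0,0,0,-1],[0,-1,0,0,0,0,-1],[0,-1,0,0,0,0,-1]]'; python3 -m inch '[[0,-1,0,0,0,0,-1],[-0.1,-1,0,0,0,0,-1],[-0.1,-1,0,0,0,0,-1],[-0.1,-1,0,0,0,0,-1],[-0.2,-1,0,0,0,0,-1],[-0.2,-1,0,0,0,0,-1],[-0.2,-1,0,0,0,0,-1],[-0.1,-0.8,0,0,0,0,-1],[0,-0.3,0,0,0,0,-1],[0,0,0,0,0,0,-1]]'
python3 - <<'E'
from h import *
S=robot.snapshot("side")
s=robot.state();e=s["eef_pos"];print(e,s["ee_rot"],s["force"])
cv2.imwrite("pics/s15.png",cv2.resize(S["img"][110:240,290:420],None,fx=4.5,fy=4.5,interpolation=2)[:,:,::-1])
E
```

```text
clock: 24.98
eef_pos: [0.4473, -0.0439, 0.1479]
ee_rot: [-3.138, 0.002, 0.392]
force: [0.4, 0.7, -0.3]
finger_gap: 0.0294
clock: 25.82
eef_pos: [0.4188, -0.2218, 0.1388]
ee_rot: [-3.13, 0.011, 0.387]
force: [0.3, 1.0, -0.4]
finger_gap: 0.0297
[ 0.41872535 -0.22110931  0.13868546] [-3.12948675  0.01162718  0.38765369] [ 0.13683874  0.3824753  -0.7725006 ]
```

View pics/s15.png

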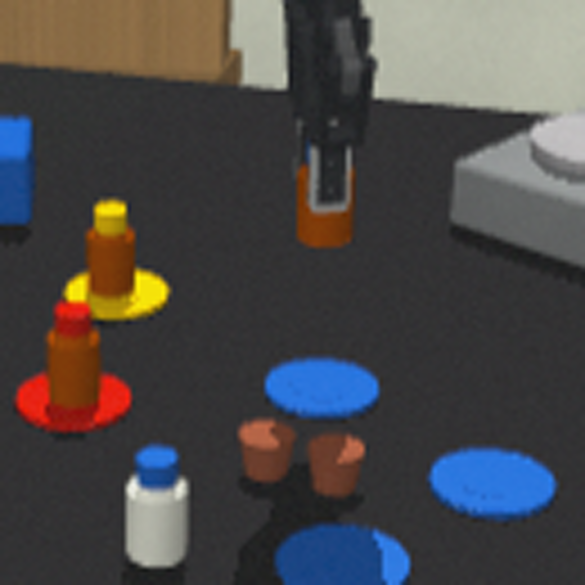

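```bash
python3 -m inch '[[0.1,-0.8,0,-0.05,-0.12,0,-1],[0.05,-0.6,-0.5,0,0,0,-1],[0,0,-1,0,0,0,-1],[0,0,-1,0,0,0,-1],[0,0,-0.8,0,0,0,-1],[0,0,0,0,0,0,-1]]'
```

```text
clock: 26.37
eef_pos: [0.4221, -0.2467, 0.0677]
ee_rot: [-3.139, 0.0, 0.391]
force: [-0.9, 0.3, -1.2]
finger_gap: 0.0291
```

```bash
python3 -m inch '[[0,-0.3,-0.5,0,0,0,-1],[0,0,-0.6,0,0,0,-1],[0,0,-0.4,0,0,0,-1],[0,0,0,0,0,0,-1]]';  python3 - <<'E'
from h import *
S=robot.snapshot("side")
s=robot.state();e=s["eef_pos"];print(e,s["ee_rot"],s["force"])
cv2.imwrite("pics/s16.png",cv2.resize(S["img"][140:230,300:410],None,fx=5,fy=5,interpolation=2)[:,:,::-1])
E
```

```text
clock: 26.7
eef_pos: [0.4223, -0.2505, 0.0358]
ee_rot: [-3.136, 0.002, 0.394]
force: [-0.0, -0.2, -1.1]
finger_gap: 0.0293
[ 0.42258827 -0.25064675  0.03641038] [-3.13627183e+00  1.22696327e-03  3.94050188e-01] [1.04974025 0.09911109 0.09204006]
```

View pics/s16.png

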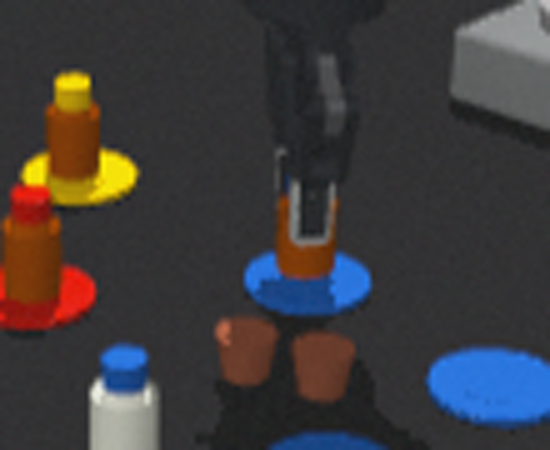

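```bash
python3 -m inch '[[0,-0.2,-0.25,-0.03,0,0,-1],[0,0,-0.15,0,0,0,-1]]';python3 -m inch '[[0,0,-0.1,0,0,0,-1]]'
```

```text
clock: 26.92
eef_pos: [0.4236, -0.2552, 0.0295]
ee_rot: [3.141, 0.001, 0.395]
force: [-0.6, -0.9, -1.5]
finger_gap: 0.03
clock: 27.0
eef_pos: [0.4236, -0.2552, 0.0283]
ee_rot: [3.141, 0.002, 0.395]
force: [-8.8, 6.2, 33.6]
finger_gap: 0.0295
```

Contact. Release, rise, and move clear towards the left.

```bash
python3 -m inch '[[0,0,0.05,0,0,0,-1],[0,0,0,0,0,0,1],[0,0,0,0,0,0,1],[0,0,0,0,0,0,1],[0,0,0,0,0,0,1],[0,0,0,0,0,0,1]]';python3 -m inch '[[0,0,0.5,0,0,0,1],[0,0,1,0,0,0,1],[0,0,1,0,0,0,1],[0,0,1,0,0,0,1],[0,0,1,0,0,0,1],[0,0,1,0,0,0,1],[0,0,1,0,0,0,1],[0,1,0,0,0,0,1],[0,1,0,0,0,0,1],[0,1,0,0,0,0,1],[0,1,0,0,0,0,1],[0,1,0,0,0,0,1]]';python3 -m inch '[[0,1,0,0,0,0,1],[0,1,0,0,0,0,1],[0,1,0,0,0,0,1],[0,1,0,0,0,0,1],[0,1,0,0,0,0,1],[0,0,0,0,0,0,1]]'
python3 - <<'E'
from h import *
S=robot.snapshot("side");T=robot.snapshot("top")
s=robot.state();e=s["eef_pos"];print(e,s["ee_rot"],s["force"])
a=cv2.resize(S["img"][130:270,220:420],None,fx=3.5,fy=3.5,interpolation=2)
cv2.imwrite("pics/s17.png",a[:,:,::-1])
c=T["img"][140:260,360:480];cv2.imwrite("pics/t17.png",cv2.resize(c,None,fx=5,fy=5,interpolation=2)[:,:,::-1])
E
```

```text
clock: 27.5
eef_pos: [0.4246, -0.256, 0.031]
ee_rot: [3.137, -0.0, 0.395]
force: [-0.7, -0.3, 0.4]
finger_gap: 0.0854
clock: 28.5
eef_pos: [0.4236, -0.1554, 0.1752]
ee_rot: [3.132, -0.003, 0.389]
force: [-0.4, -0.5, -0.0]
finger_gap: 0.0856
clock: 29.0
eef_pos: [0.422, -0.0478, 0.1798]
ee_rot: [3.13, -0.006, 0.39]
force: [-1.5, -0.1, -0.4]
finger_gap: 0.0852
[ 0.42265818 -0.0500855   0.17977349] [ 3.12873888 -0.0066666   0.39012327] [ 0.10276454 -0.76376001 -0.25587775]
```

View pics/s17.png

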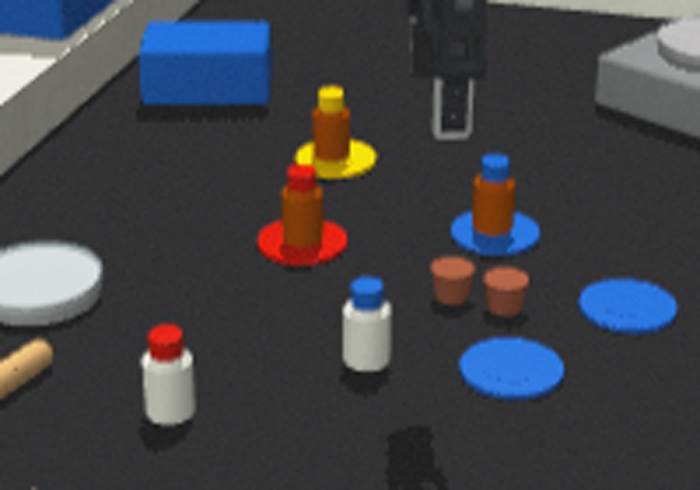

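View pics/t17.png

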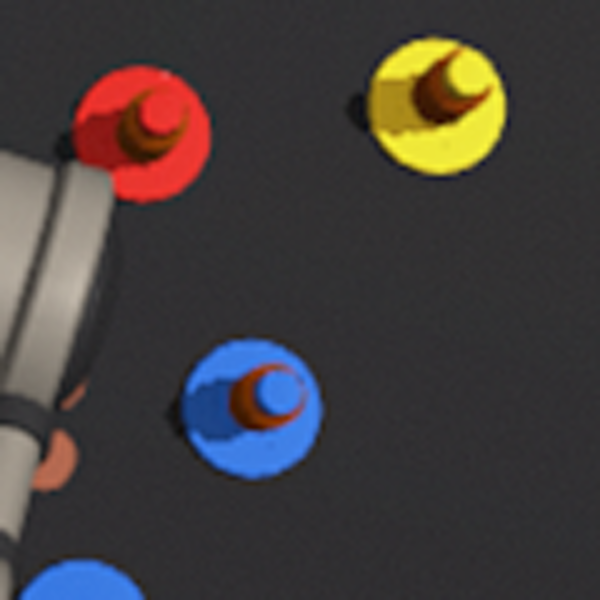

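```bash
python3 -c "
from h import *
T=robot.snapshot('top')
f=lambda r,c,z:np.round(at(T,140+r/5-.5,360+c/5-.5,z),4)
print('blue',f(393,278,.063),f(408,252,.005),'yel',f(76,467,.063),f(107,438,.005))
for v,c in ((.016,0),):pass
print(proj(T,[.576,-.349,.063]),proj(T,[.58,-.35,.063]))"
```

```text
blue [ 0.4202 -0.2539  0.063 ] [ 0.418  -0.2522  0.005 ] yel [ 0.5793 -0.3483  0.063 ] [ 0.5758 -0.349   0.005 ]
[156.0213664  453.22019564] [154.44179062 453.60130074]
```

Red is within 1 mm, blue about 3 mm and yellow about 4 mm off the coaster centres, which leaves 15 mm or more of margin. A last check that the white vials have not moved, then hand in.

Run:
```python
from h import *
S=robot.snapshot("side")
print(blobs(S,"red"),blobs(S,"blue"))
s=robot.state();print(s["clock"],s["force"],s["finger_gap"])
print(robot.hand_in())
```

```text
[(np.float64(180.5), np.float64(305.5), 54), (np.float64(199.6), np.float64(305.7), 197), (np.float64(227.3), np.float64(266.9), 83)] [(np.float64(127.3), np.float64(228.0), 585), (np.float64(147.6), np.float64(278.2), 875), (np.float64(177.2), np.float64(361.1), 53), (np.float64(197.0), np.float64(361.2), 193), (np.float64(212.9), np.float64(324.3), 76), (np.float64(216.8), np.float64(398.9), 362), (np.float64(234.6), np.float64(365.6), 436)]
29.2 [0.02324677 0.57761045 0.02756879] 0.08504870376307233
the job is handed in; nothing more can be done
None
```

I pressed the plunger fully down (TCP stopped at 87 mm with the force jumping), lifted the yellow-capped vial out by its cap, and stood it on the yellow coaster. I then stood the red- and blue-capped amber vials on their coasters, using the rightmost of the three blue discs. I handed in at 29.2 s.

**Last checks:** all three stand upright. From the top camera, red is within 1 mm of its coaster's centre, blue about 3 mm off and yellow about 4 mm off. I left those as they are. The two white vials' caps are at the same pixels as at the start. The gripper is open, clear of everything, and reads no force.

**Doubtful points:**
- The finger gap read about 2.5 mm under the true diameter on every grip (19 mm on a 22 mm cap, 30 mm on a 32 mm body). I took this as a sensor offset.
- The set-down contacts peaked at 32 to 38 N and the plunger press read 42 N at the end of its row. These were fingertip or held-vial loads, not the arm or gripper body. They were read at row ends, so peaks within a row were not seen.

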